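Four clicks on a push-to-turn step attenuator

ROBOT

A 6-joint arm with a two-finger parallel gripper is mounted at the origin on the work surface. World frame = base frame: x ahead of the robot, y to its left, z up, the work surface at z = 0. Lengths are in m, angles in rad, forces in N, time in s.
With the tool pointing down it reaches from about 0.275 to 0.725 m from the base axis. Payload 15.9 kg.
Tool frame: the origin (TCP) lies midway between the tips of the shut fingers; the grasp point (between the pads) lies ctrl.tcp_to_grasp behind it (ctrl.tcp_to_grasp is the distance from the TCP to the grasp point, in m); z points along the fingers, y is the line along which they close (so a half turn about z gives the same grasp; the last joint's range is limited). The gripper opens to 85 mm and grips with 20 to 120 N. Pads are 22 mm wide; open, the fingers measure 114 mm over their backs; the gripper's body (76 mm by 85 mm) begins 54 mm behind the grasp point. The pads swing forward as they close: fully open they stand 13 mm farther back than shut.
Start: joints at [-1.135, 0.213, -0.034, 1.323, 0, 1.571], TCP at [0.211, -0.453, 0.231] pointing down, gripper open.
Joint ranges: [-2.98, 2.98], [-0.74, 1.72], [-1.14, 1.35], [-2.1, 2.04], [-1.57, 1.44], [-3.14, 3.14]. Speed limits (rad/s): [1.89, 1.89, 2.39, 2.57, 3.14, 3.14].

INTERFACE

Orientations are given as a unit quaternion [w, x, y, z].
In Python, from plant import sensors, vision, workorder, ctrl gives the robot as it stands.
- The arm moves only by the tool play_rows, never from a script. Its argument "rows" is a list of rows, each a list of 5 numbers: the shift along the world's x, y, z in units of 30 mm (1.0 is 30 mm), then the turn about the world's z in rad, then the closure, from 0 (fully open) to 1 (shut). A call has 1 to 5 rows; each row is the pose to reach, as a shift and turn from the pose commanded when the call began; what a row does not reach only later rows make up. A row lasts 1/8 s, in which the tool goes at most 62.5 mm and 10.7 degrees, less where a joint would pass 70% of its speed; a pose out of reach is approached as far as the arm can. A call with a gripper value outside its range is refused whole. The fingers move at their own pace and stop on an object; "newtons" is the grip in N (left out, the last holds). Time passes only in rows, so rows that repeat a pose let the fingers close. It gives the time, the measured TCP pose, the force, the opening and the grip force at its end, in the units of the state.
- sensors.sense(): the state, without advancing time (a new reading comes with each control period).
- vision.camera(name): name is "scene" or "top" or "wrist"; returns the picture (480x640x3 uint8, red, green, blue); there is no depth.
- vision.calibration(name): a dict with "fov_y" (degrees; the focal length in pixels is half the picture's height over the tangent of half this angle, whatever the lens; pixels are square), "cx", "cy" (the principal point, pixels), "position" and "orientation" of the camera in the world; the wrist camera has in their place "mount" (4x4, takes a point from camera to tool coordinates, whose origin is the TCP and whose axes are the flange's). Camera axes: x right, y down, z forward; pixel columns grow to the right and rows downward; lengths in m; the calibration is good to about 2 mm. A picture is of the moment at which its call begins: read the wrist's pose just before it. calibration takes no time and is no camera call.
- workorder.job_done(): hands the job in; it is judged then, once.
The state is a dict: "time": time; "joint_pos": joint angles; "dq": joint speeds; "joint_efforts": joint torques, N m; "eef_pos": TCP position; "orientation": TCP orientation; "force": force on the tool from outside, world axes, zero at the start; "ft_torque": the same for the moment, N m; "gripper_width": opening from 0.0 (shut) to 1.0 (fully open); "finger_force": force on a finger pad.
Only numpy, scipy, OpenCV 4.12 (cv2) and the standard library are available. Lean on these libraries where they do the work, as an engineer would, in place of code of your own. Each camera call takes 0.05 s, during which the arm holds its last target. There are 200 camera calls.

TASK

On the grey attenuator box, press the orange dial down against its spring and, keeping it pressed, click it exactly four clicks clockwise, never running past the fourth; press only firmly enough to unlock it, and never force it while it is locked. Let it spring back up, then press the green button fully down and let go to store the setting. Leave the red button and everything else on the bench alone.

Things in the scene. Friction and masses are not known exactly. Their poses are not given: they have to be found in the camera images.
- attenuator: Grey die-cast box fixed to the bench, 160 (own x) x 250 (own y) x 55 mm high, with an aluminium top panel; origin at the centre of its underside, z up. The dial axis stands at own (0, +55) mm; the two buttons stand on the panel at own (+40, -85) and (-40, -85) mm, green and red in either order.
- mount: Flat black bezel (84 mm across, 2.5 mm thick, twelve white dots 30 degrees apart) on the panel round the dial, fixed to the box, together with the dial it carries. Origin on the dial axis at the height of the box's underside (55 mm below the panel), z up; its x axis points to where the dial's white mark stood at the start.
- works: The dial's spring and lock ring hidden inside the box, nothing to see; origin as mount. More than 20 N between dial and works (about 23 N of push at the hand, or 0.3 to 0.4 N m of twist on the locked dial) counts as abuse; a push of 18 to 21 N at the hand is right.
- dial (a joint): Turn of the dial, rad: 0 at the start, growing clockwise seen from above. Twelve spring detents a turn, one click = 0.5236 rad (30 degrees); a click takes about 0.1 N m and, let go, the dial settles in the nearest detent. Four clicks = 2.094 rad.
- dial_push (a joint): How far the dial is pressed, m: 0 up; springs up when let go. First 0.5 to 12.5 mm of free play (different each time, unseen) at about 2.5 to 3.5 N, then the main spring: 1 N more at once, then 4 N per mm. About 3 mm into the main spring (16 to 17 N at the hand) the lock frees the dial; it locks again on rising.
- dial_grip (a point): On the dial's axis at mid height of its orange grip bar, 39 mm above the panel (94 mm above the bench); own x runs along the bar to its white-marked end, z up. The dial: black skirt 60 mm across, top 19 mm above the panel; on it the bar, 46 mm long, 14 mm thick, 19 to 53 mm above the panel (dial up).
- dial_mark (a point): White mark on the skirt's top, 26 mm from the axis, in line with the grip bar.
- green_top (a point): Centre of the top of the round green push button, 24 mm across, in a black housing on the panel; straight down, 6 mm of travel, fully down at about 5 N.
- green (a joint): Green button, m: 0 up, 0.006 fully down.
- red_top (a point): Centre of the top of the red push button, the same make; not to be pressed.
- red (a joint): Red button, m: 0 up.
- adapter: Loose brass and steel coaxial adapter, 22 mm across, 24 mm high, standing on the panel at about own (+58, -25) mm of the box; origin under its centre.
- multimeter: Yellow multimeter 150 x 78 x 42 mm lying on the bench, bystander; origin under its centre.
- screwdriver: Screwdriver lying on the bench, bystander.
- spool: Steel-grey spool 60 mm across, 40 mm high, bystander; origin under its centre.
- jar: Jar with blue cap, 60 mm across, 80 mm high, bystander; origin under its centre.
- tray: Yellow parts tray 120 x 160 x 35 mm, bystander; origin under its centre.
- probe: Red test probe 150 mm long lying on the bench, bystander; origin under its middle.

How it is judged:
On the way, in this order (a step that is already met when the one before it is completed fails the run):
1. the dial has been clicked four clicks clockwise, has sprung up and is let go (value of joint dial between 1.9544 and 2.2344 rad and value of joint dial_push below 0.003 m and contact force between the fingers and mount below 0.3 N), for 0.2 s.
2. the green button is pressed down (value of joint green above 0.0045 m), for 0.05 s.
At the end, for the whole second after the job is handed in: The dial rests four clicks (2.094 rad, within 0.14) clockwise of its start, up again (pressed less than 3 mm) and let go; both buttons are up (less than 2 mm) (all of step 1 and value of joint each of green, red below 0.002 m); the robot touches nothing.
It fails at once if the dial is rammed down or twisted against its lock: more than 20 N between dial and works (contact force between mount and works above 20 N).
It fails at once if the dial runs past the fourth click (more than 4.6 clicks) or is clicked anticlockwise (value of joint dial above 2.40855 rad or value of joint dial below -0.314159 rad).
It fails at once if the green button is pressed before the dial is set (value of joint green above 0.0035 m and value of joint dial below 1.8326 rad).
It fails at once if the red button is pressed (value of joint red above 0.003 m).
It fails at once if something else on the bench or the box is shifted by more than 20 mm (distance of any of adapter, multimeter, screwdriver, spool, jar, tray, probe from where it was at the start of the episode above 0.02 m).
It also fails if it takes over 72 s, if anything falls off the work surface, if the arm or the gripper's body presses on something with over 40 N, if the wrist force passes 120 N, or if a joint passes its speed limit or range.

## Working session

There is one attempt and no reset: what is moved stays moved. The work goes in short steps, Python scripts to look and compute and a tool call to move; the robot and the scene stay as the last step left them, time stands still between calls to the robot, and variables do not carry over. Pictures are saved under pics/ and viewed, at most 10 in all, crops included, and the job is handed in when it is done.

Besides the shell and the picture viewer there is one more tool, called after "Emit:" as name(argument=value, ...) on one line, values as JSON. play_rows: Moves the arm, as the interface text tells. Its arguments: {"type":"object","properties":{"rows":{"type":"array"},"newtons":{"type":"number"}},"required":["rows"]}

```bash
mkdir -p pics
cat > h.py <<'E'
import numpy as np, cv2
from scipy.spatial.transform import Rotation as R
from plant import sensors, vision, workorder, ctrl
def q2R(q): return R.from_quat([q[1],q[2],q[3],q[0]]).as_matrix()
def snap(name):
    s=sensors.sense(); im=np.asarray(vision.camera(name)); return s,im
def cam(name,s):
    c=vision.calibration(name); f=240/np.tan(np.radians(c['fov_y'])/2)
    if 'mount' in c:
        T=np.eye(4);T[:3,:3]=q2R(s['orientation']);T[:3,3]=s['eef_pos'];T=T@np.array(c['mount'])
        return f,c['cx'],c['cy'],T[:3,:3],T[:3,3]
    return f,c['cx'],c['cy'],q2R(c['orientation']),np.array(c['position'])
def onz(K,u,v,z):
    f,cx,cy,Rm,p=K; d=Rm@np.array([(u-cx)/f,(v-cy)/f,1]); return p+d*(z-p[2])/d[2]
def proj(K,P):
    f,cx,cy,Rm,p=K; c=Rm.T@(np.array(P)-p); return cx+f*c[0]/c[2],cy+f*c[1]/c[2]
def save(n,im): cv2.imwrite(f'pics/{n}.png',cv2.cvtColor(im,cv2.COLOR_RGB2BGR))
E
python3 - <<'E'
from h import *
s,t=snap('top'); save('top0',t); s,c=snap('scene'); save('scene0',c)
print(s); print(ctrl.tcp_to_grasp)
for n in('top','scene','wrist'): print(n,vision.calibration(n))
E
```

```text
{'time': 0.05, 'joint_pos': array([-1.13502855e+00,  2.13363734e-01, -3.50396760e-02,  1.32349146e+00,
       -3.18533209e-05,  1.57077931e+00]), 'dq': array([ 0.00056982, -0.00093333,  0.0011487 ,  0.00065991, -0.00107812,
        0.00031798]), 'joint_efforts': array([-2.11453466e-04, -6.87962151e+01,  4.88341141e+01,  1.23055873e-02,
        8.47316346e-05, -2.84051328e-05]), 'eef_pos': array([ 0.2109056 , -0.45297977,  0.23082008]), 'orientation': array([-5.32842429e-04,  9.76355074e-01,  2.16172311e-01, -1.34278079e-04]), 'force': array([-0.25382268,  0.56697746, -0.06467438]), 'ft_torque': array([0.02396896, 0.03403151, 0.00565402]), 'finger_force': 0.0, 'gripper_width': 1.0004884942296222}
0.0187
top {'fov_y': 56.33792689242213, 'cx': 320.17632257281764, 'cy': 247.47343489442324, 'position': array([0.32049993, 0.00677304, 1.40065719]), 'orientation': array([ 0.04135428, -0.70325178,  0.70844124, -0.04286917])}
scene {'fov_y': 57.06166154162814, 'cx': 314.208840950112, 'cy': 241.62852575823732, 'position': array([1.0537709 , 0.30913847, 0.82433306]), 'orientation': array([-0.18385383,  0.49688363,  0.7920335 , -0.30329419])}
wrist {'fov_y': 67.75242333360697, 'cx': 320.91609044872297, 'cy': 243.99277483619525, 'mount': array([[ 8.47802292e-04, -9.54027915e-01, -2.99716563e-01,
         7.70260569e-02],
       [ 9.99999398e-01,  1.01772756e-03, -4.10850573e-04,
        -2.13578429e-04],
       [ 6.96992722e-04, -2.99716034e-01,  9.54028203e-01,
        -1.43516611e-01],
       [ 0.00000000e+00,  0.00000000e+00,  0.00000000e+00,
         1.00000000e+00]])}
```

View pics/top0.png

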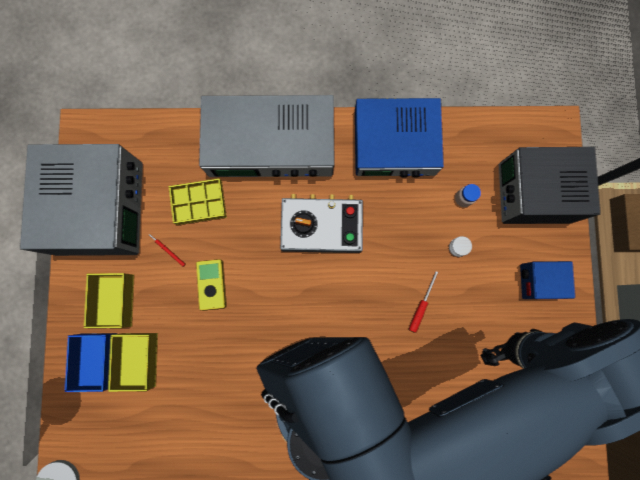

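View pics/scene0.png

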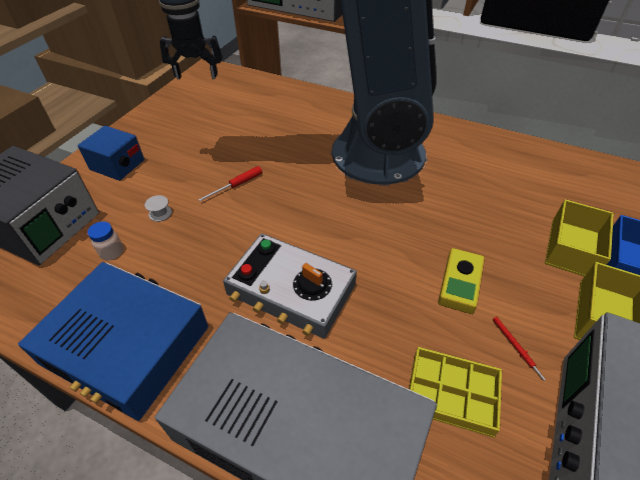

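The top view shows the dial at about (304,223), green at (350,237), red at (350,211) and the adapter at (332,205). The scene view agrees. Next I'll turn these into positions.

```bash
cat >> h.py <<'E'
def blobs(im,win=None):
    h=cv2.cvtColor(im,cv2.COLOR_RGB2HSV); out={}
    for n,lo,hi in(('orange',(8,150,120),(18,255,255)),('green',(60,120,60),(85,255,255)),('red',(0,180,110),(5,255,255))):
        m=cv2.inRange(h,np.array(lo),np.array(hi))
        if win: w=np.zeros_like(m); x0,x1,y0,y1=win; w[y0:y1,x0:x1]=1; m=m*w
        k,l,st,ce=cv2.connectedComponentsWithStats(m)
        if k>1:
            i=1+np.argmax(st[1:,4]); out[n]=(ce[i],st[i],cv2.minAreaRect(np.argwhere(l==i)[:,::-1].astype(np.float32)))
    return out
E
python3 - <<'E'
from h import *
for n,w in(('top',(282,362,198,250)),('scene',(225,356,236,330))):
    s,im=snap(n); K=cam(n,s)
    for k,(c,st,r) in blobs(im,w).items():
        print(n,k,c,st,r[1:], onz(K,*c,{'orange':.10,'green':.075,'red':.075}[k]))
s,im=snap('top');K=cam('top',s)
h=cv2.cvtColor(im,cv2.COLOR_RGB2HSV)
# panel corners at top
m=((h[...,1]<50)&(h[...,2]>120)).astype(np.uint8); w=np.zeros_like(m); w[196:253,278:366]=1
p=np.argwhere(m*w)[:,::-1].astype(np.float32); r=cv2.minAreaRect(p)
print([onz(K,*q,.055).round(4) for q in cv2.boxPoints(r)], onz(K,*r[0],.055))
save('c1',cv2.resize(im[190:260,270:370],None,fx=7,fy=7,interpolation=cv2.INTER_CUBIC))
E
```

```text
top orange [304.56 221.08] [296 218  15   7  50] ((14.100480079650879, 4.338609218597412), 12.528807640075684) [0.55481257 0.0487799  0.1       ]
top green [349.56603774 236.54716981] [346 233   8   8  53] ((7.0, 7.0), 90.0) [ 0.51147742 -0.08472691  0.075     ]
top red [349.91304348 210.02173913] [346 207   8   7  46] ((6.0, 7.0), 90.0) [ 0.59209611 -0.08700107  0.075     ]
scene orange [327.09090909 246.68881119] [ 272  236   84   33 1430] ((82.99998474121094, 31.999996185302734), 0.0) [0.48135266 0.05265043 0.1       ]
scene green [265.49275362 243.50724638] [261 240  10   9  69] ((8.0, 9.0), 90.0) [ 0.51297563 -0.08597024  0.075     ]
scene red [245.875      267.88888889] [241 264  11   9  72] ((7.602630138397217, 9.838699340820312), 63.43495178222656) [ 0.59198773 -0.08888884  0.075     ]
[array([0.4799, 0.1237, 0.055 ]), array([0.6355, 0.1209, 0.055 ]), array([ 0.6284, -0.1275,  0.055 ]), array([ 0.4729, -0.1214,  0.055 ])] [ 0.55364207 -0.00109053  0.055     ]
```

View pics/c1.png

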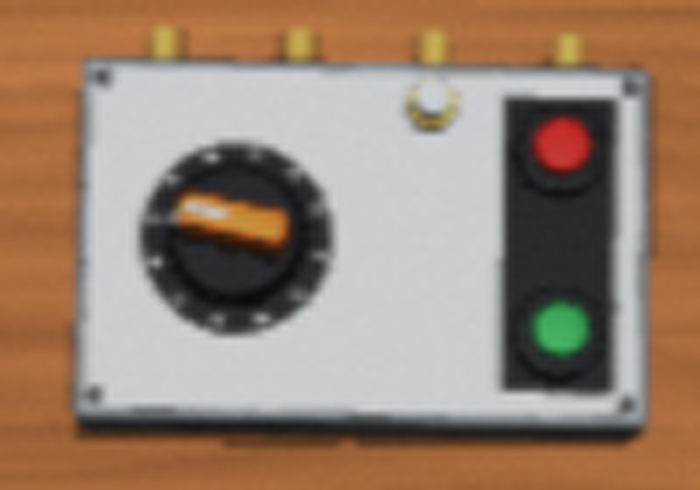

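The panel edges and button offsets match the given geometry. The box centre is at about (0.554,-0.001), with own +y roughly along world +y. The dial is at about (0.5545,0.054) and green at about (0.512,-0.085). I'm moving above the dial and turning the tool anticlockwise so that joint 6 has room to wind clockwise.

Emit:
play_rows(rows=[[3, 4.5, 0, 0.18, 0], [6, 9, 0, 0.36, 0], [9, 13, 0, 0.54, 0], [11.4, 16.9, 0, 0.72, 0], [11.4, 16.9, 0, 0.9, 0]])

```text
time: 0.88
eef_pos: [0.3869, -0.1926, 0.2315]
orientation: [0.0, 0.783, 0.622, 0.0]
force: [1.6, -1.0, -0.1]
gripper_width: 1.001
finger_force: 0.0
```

Emit:
play_rows(rows=[[1, 1, 0, 0.18, 0], [2, 4, 0, 0.36, 0], [3, 5, 0, 0.54, 0], [3.1, 6.5, 0, 0.72, 0], [3.1, 6.5, 0, 0.9, 0]])

```text
time: 1.5
eef_pos: [0.4794, 0.0039, 0.231]
orientation: [-0.0, 0.433, 0.901, 0.0]
force: [-0.3, -0.3, -0.4]
gripper_width: 1.003
finger_force: 0.0
```

Emit:
play_rows(rows=[[1, 1, 0, 0.18, 0], [2, 1.67, 0, 0.36, 0], [2.5, 1.67, 0, 0.54, 0], [2.5, 1.67, 0, 0.72, 0], [2.5, 1.67, 0, 0.9, 0]])

```text
time: 2.12
eef_pos: [0.5541, 0.0508, 0.231]
orientation: [-0.0, -0.0, 1.0, -0.0]
force: [-0.1, -0.6, -0.0]
gripper_width: 1.002
finger_force: 0.0
```

Emit:
play_rows(rows=[[0, 0, 0, 0.18, 0], [0, 0, 0, 0.36, 0], [0, 0, 0, 0.54, 0], [0, 0, 0, 0.72, 0], [0, 0, 0, 0.9, 0]])

```text
time: 2.75
eef_pos: [0.554, 0.0507, 0.2312]
orientation: [-0.0, -0.435, 0.9, 0.0]
force: [0.2, -0.7, -0.1]
gripper_width: 0.998
finger_force: 0.0
```

Emit:
play_rows(rows=[[0, 0, 0, 0.18, 0], [0, 0, 0, 0.36, 0], [0, 0, 0, 0.5, 0], [0, 0, 0, 0.5, 0], [0, 0, 0, 0.5, 0]])

```text
time: 3.38
eef_pos: [0.5541, 0.0507, 0.2312]
orientation: [-0.0, -0.641, 0.768, 0.0]
force: [0.4, 0.8, -0.4]
gripper_width: 1.001
finger_force: 0.0
```

```bash
cat > look.py <<'E'
from h import *
import sys
s,im=snap('wrist');K=cam('wrist',s);save(sys.argv[1],im)
o=s['orientation'];Rm=q2R(o);print('tcp',s['eef_pos'],'psi',np.degrees(np.arctan2(Rm[1,1],Rm[0,1])),'q6',s['joint_pos'][5],s['force'])
for k,(c,st,r) in blobs(im).items():
    print(k,c,st,r[1:],onz(K,*c,{'orange':.108,'green':.075,'red':.075}[k]))
E
python3 look.py w1
```

```text
tcp [0.55405002 0.05071737 0.23124502] psi 169.69401858862332 q6 -1.299648720630034 [ 0.3714245   0.79535139 -0.39335896]
orange [506.09126004 210.25540457] [ 446  123  107  156 6476] ((152.40069580078125, 106.84559631347656), 88.46566009521484) [0.41219625 0.0569686  0.108     ]
green [342.12015019  39.67584481] [327  23  31  34 799] ((30.23116111755371, 32.4499626159668), 33.690067291259766) [ 0.51335257 -0.08560695  0.075     ]
red [233.925  45.3  ] [224  42  22  10  40] ((7.1588640213012695, 21.57959747314453), 78.11134338378906) [ 0.59359121 -0.09633211  0.075     ]
```

View pics/w1.png

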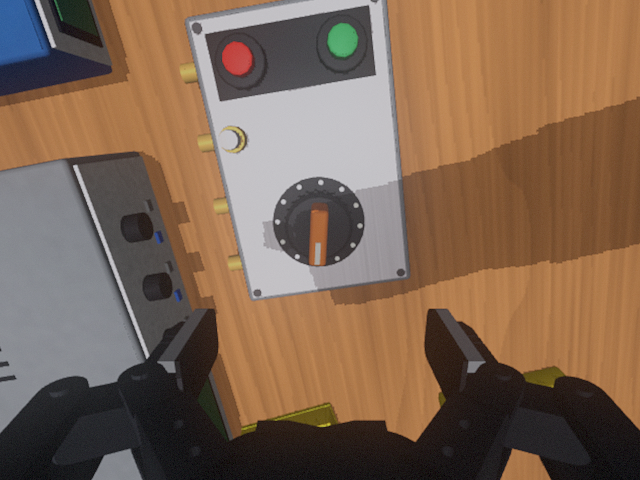

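The wrist view shows the bar nearly vertical in the image, from (320,205) to (317,265), with its white end at the bottom. The bezel is centred near (319,222), and the green and red buttons are at (342,40) and (237,58). I'll refine the axis position and bar angle.

```bash
cat > dial.py <<'E'
from h import *
def dial(im,K,win=(265,375,170,285)):
    h=cv2.cvtColor(im,cv2.COLOR_RGB2HSV); x0,x1,y0,y1=win
    w=np.zeros(h.shape[:2],np.uint8); w[y0:y1,x0:x1]=255
    m=cv2.inRange(h,np.array((5,130,60)),np.array((20,255,255)))&w
    k,l,st,ce=cv2.connectedComponentsWithStats(m); i=1+np.argmax(st[1:,4]); r=cv2.minAreaRect(np.argwhere(l==i)[:,::-1].astype(np.float32))
    print('bar',ce[i],st[i],r)
    b=cv2.boxPoints(r); e=[np.linalg.norm(b[1]-b[0]),np.linalg.norm(b[2]-b[1])]
    d=(b[1]-b[0]) if e[0]>e[1] else (b[2]-b[1]); c=np.array(r[0])
    P=onz(K,*(c-d/2),.100)-onz(K,*(c+d/2),.100); print('len',np.linalg.norm(P),'ang',np.degrees(np.arctan2(P[1],P[0])),'mid',onz(K,*c,.100))
    d=((h[...,2]<70)&(w>0)).astype(np.uint8)
    k,l,st,ce=cv2.connectedComponentsWithStats(d); i=1+np.argmax(st[1:,4])
    c,_=cv2.findContours((l==i).astype(np.uint8),cv2.RETR_EXTERNAL,cv2.CHAIN_APPROX_NONE); c=max(c,key=len)
    hull=cv2.convexHull(c)[:,0]; W=np.array([onz(K,*q,.0575)[:2] for q in hull],np.float32)
    print('bezel',st[i],cv2.minEnclosingCircle(W))
E
python3 - <<'E'
from dial import *
im=cv2.cvtColor(cv2.imread('pics/w1.png'),cv2.COLOR_BGR2RGB); s=sensors.sense(); dial(im,cam('wrist',s))
s,t=snap('scene');
E
```

```text
bar [318.1317734  234.49384236] [309 209  19  57 812] ((318.04241943359375, 237.15213012695312), (17.27841567993164, 56.03001022338867), 2.8624050617218018)
len 0.04683711710802499 ang 76.88943499444017 mid [0.55714546 0.05481649 0.1       ]
bezel [ 274  189   90   77 2963] ((0.5569700002670288, 0.05459430441260338), 0.04134403541684151)
```

Emit:
play_rows(rows=[[0.1, 0.13, -1, -0.05, 0], [0.1, 0.13, -2, -0.05, 0], [0.1, 0.13, -2, -0.05, 0]])

```text
time: 3.85
eef_pos: [0.5558, 0.0545, 0.1697]
orientation: [-0.001, -0.622, 0.783, 0.001]
force: [-0.2, 0.7, 1.4]
gripper_width: 1.002
finger_force: 0.0
```

```bash
cat >> dial.py <<'E'
def dots(im,K,c,tol=.004):
    g=cv2.cvtColor(im,cv2.COLOR_RGB2HSV); m=((g[...,1]<60)&(g[...,2]>120)).astype(np.uint8)
    k,l,st,ce=cv2.connectedComponentsWithStats(m); Q=[]
    for i in range(1,k):
        if 4<=st[i,4]<300:
            P=onz(K,*ce[i],.0575)[:2]; r=np.linalg.norm(P-c)
            if .030<r<.042: Q.append(P)
    Q=np.array(Q)
    A=np.c_[2*Q,np.ones(len(Q))]; x=np.linalg.lstsq(A,(Q**2).sum(1),rcond=None)[0]; c2=x[:2]; d=Q-c2
    a=np.degrees(np.arctan2(d[:,1],d[:,0])); ph=np.degrees(np.angle(np.exp(1j*np.radians(a*12)).mean()))/12
    print('dots',len(Q),'centre',c2,'r',np.linalg.norm(d,axis=1).round(4),'phase mod30',ph,ph+90,'res',((a-ph+15)%30-15).round(1))
E
python3 - <<'E'
from dial import *
s,im=snap('wrist');K=cam('wrist',s);save('w2',im);Rm=q2R(s['orientation'])
print(s['eef_pos'],np.degrees(np.arctan2(Rm[1,1],Rm[0,1])))
u,v=proj(K,[.557,.0545,.0575]);print(u,v)
dots(im,K,np.array([.557,.0545]))
w=65
try: dial(im,K,(int(u-w),int(u+w),int(v-w),int(v+w)))
except Exception as e: print(e)
E
```

```text
[0.55577784 0.05450113 0.16970015] 166.95518532981086
318.81669170683284 239.01840384710712
dots 12 centre [0.55696046 0.05365866] r [0.0372 0.0373 0.0372 0.0374 0.0375 0.0379 0.0378 0.0381 0.0381 0.0339
 0.0385 0.0384] phase mod30 -13.03381876813373 76.96618123186627 res [-0.1  0.6 -0.5  1.  -0.8  0.8 -0.7  0.7 -0.7 -0.2  0.4 -0.4]
bar [318.41836735 252.95043732] [ 307  215   23   79 1372] ((317.9999694824219, 254.0), (77.99998474121094, 21.999996185302734), 90.0)
len 0.05213490779894632 ang -103.13663772420804 mid [0.5567512  0.05161252 0.1       ]
bezel [ 263  196  112   93 5379] ((0.5570541620254517, 0.05425206944346428), 0.041661299765110016)
```

View pics/w2.png

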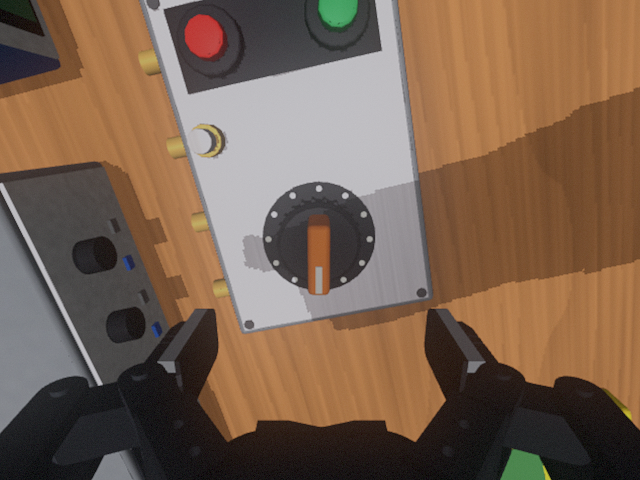

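Aligned: the dot phase gives a bar angle of 76.97° and the tool is at 166.96°. The axis is at (0.557,0.0543). Descending around the bar.

Emit:
play_rows(rows=[[0.03, 0, -0.8, 0, 0], [0.03, 0, -1.6, 0, 0], [0.03, 0, -2.4, 0, 0], [0.03, 0, -2.85, 0, 0], [0.03, 0, -2.85, 0, 0]])

```text
time: 4.53
eef_pos: [0.5581, 0.0546, 0.0861]
orientation: [-0.0, -0.623, 0.783, 0.0]
force: [0.8, -0.1, -0.0]
gripper_width: 1.001
finger_force: 0.0
```

Emit:
play_rows(rows=[[0, 0, 0, 0, 0], [0, 0, 0, 0, 0.4], [0, 0, 0, 0, 0.6], [0, 0, 0, 0, 0.7], [0, 0, 0, 0, 0.7]], newtons=20)

```text
time: 5.15
eef_pos: [0.558, 0.0546, 0.0859]
orientation: [0.0, -0.623, 0.783, -0.0]
force: [-0.8, -0.1, -0.5]
gripper_width: 0.301
finger_force: 0.0
```

Emit:
play_rows(rows=[[-0.03, 0, -0.1, 0, 0.75], [-0.03, 0, -0.1, 0, 0.8], [-0.03, 0, -0.1, 0, 0.85], [-0.03, 0, -0.1, 0, 0.9], [-0.03, 0, -0.1, 0, 0.9]], newtons=20)

```text
time: 5.78
eef_pos: [0.557, 0.0546, 0.0827]
orientation: [-0.0, -0.623, 0.783, 0.0]
force: [0.9, -0.5, -3.6]
gripper_width: 0.157
finger_force: 20.0
```

```bash
python3 -c "
from h import *
s=sensors.sense();Rm=q2R(s['orientation']);print(s['eef_pos'],np.degrees(np.arctan2(Rm[1,1],Rm[0,1])),s['force'],s['ft_torque'],s['gripper_width'],s['finger_force'])"
```

```text
[0.55703987 0.0545628  0.08269782] 167.01312108986767 [ 0.91266802 -0.51141115 -3.56665289] [-0.17414718 -0.20683042 -0.04086705] 0.15669247376130085 20.009757578372955
```

Gripped gently, with a twist of about 0.04 N·m. Now I'll firm the grip and check.

Emit:
play_rows(rows=[[0, 0, 0, 0, 0.95], [0, 0, 0, 0, 0.95], [0, 0, 0, 0, 0.95]], newtons=70)

```text
time: 6.15
eef_pos: [0.5571, 0.0546, 0.0828]
orientation: [-0.0, -0.623, 0.783, -0.0]
force: [0.0, -1.4, -1.1]
gripper_width: 0.15
finger_force: 72.8
```

Emit:
play_rows(rows=[[0, 0, -0.05, 0, 0.95], [0, 0, -0.1, 0, 0.95], [0, 0, -0.1, 0, 0.95]])

```text
time: 6.52
eef_pos: [0.5571, 0.0546, 0.0798]
orientation: [0.0, -0.623, 0.783, -0.0]
force: [0.0, -1.4, 2.5]
gripper_width: 0.147
finger_force: 73.4
```

```bash
cat > st.py <<'E'
from h import *
s=sensors.sense();Rm=q2R(s['orientation']);print(s['eef_pos'].round(4),np.degrees(np.arctan2(Rm[1,1],Rm[0,1])).round(2),s['force'].round(2),s['ft_torque'].round(3),s['gripper_width'].round(4),s['finger_force'].round(1))
E
python3 st.py
```

```text
Traceback (most recent call last):
  File "st.py", line 2, in <module>
    s=sensors.sense();Rm=q2R(s['orientation']);print(s['eef_pos'].round(4),np.degrees(np.arctan2(Rm[1,1],Rm[0,1])).round(2),s['force'].round(2),s['ft_torque'].round(3),s['gripper_width'].round(4),s['finger_force'].round(1))
                                                                                                                                                                        ^^^^^^^^^^^^^^^^^^^^^^^^
AttributeError: 'float' object has no attribute 'round'
```

Emit:
play_rows(rows=[[0, 0, -0.03, 0, 0.95], [0, 0, -0.06, 0, 0.95], [0, 0, -0.06, 0, 0.95]])

```text
time: 6.9
eef_pos: [0.5571, 0.0546, 0.078]
orientation: [0.0, -0.623, 0.783, -0.0]
force: [-0.1, -1.0, 3.0]
gripper_width: 0.15
finger_force: 73.4
```

```bash
sed -i "s/s\['gripper_width'\].round(4),s\['finger_force'\].round(1)/s['gripper_width'],s['finger_force'],s['joint_pos'][5]/" st.py; python3 st.py
```

```text
[0.5571 0.0546 0.078 ] 167.02 [-0.13 -0.98  3.05] [-0.311  0.11  -0.037] 0.1500890133366342 73.44204068183899 -1.2464504548323094
```

Emit:
play_rows(rows=[[0, 0, -0.03, 0, 0.95], [0, 0, -0.06, 0, 0.95], [0, 0, -0.06, 0, 0.95]])

```text
time: 7.28
eef_pos: [0.5571, 0.0546, 0.0762]
orientation: [0.0, -0.623, 0.783, -0.0]
force: [-0.5, -2.4, 2.7]
gripper_width: 0.151
finger_force: 73.4
```

Emit:
play_rows(rows=[[0, 0, -0.03, 0, 0.95], [0, 0, -0.06, 0, 0.95], [0, 0, -0.06, 0, 0.95]])

```text
time: 7.65
eef_pos: [0.5571, 0.0546, 0.0744]
orientation: [0.0, -0.623, 0.783, -0.0]
force: [-1.3, -1.6, 4.7]
gripper_width: 0.154
finger_force: 73.7
```

Emit:
play_rows(rows=[[0, 0, -0.03, 0, 0.95], [0, 0, -0.03, 0, 0.95], [0, 0, -0.03, 0, 0.95]])

```text
time: 8.02
eef_pos: [0.5571, 0.0546, 0.0737]
orientation: [0.0, -0.623, 0.783, -0.0]
force: [-1.3, -2.1, 8.0]
gripper_width: 0.15
finger_force: 74.2
```

Emit:
play_rows(rows=[[0, 0, -0.03, 0, 0.95], [0, 0, -0.06, 0, 0.95], [0, 0, -0.06, 0, 0.95]])

```text
time: 8.4
eef_pos: [0.5572, 0.0546, 0.0722]
orientation: [0.0, -0.623, 0.783, -0.0]
force: [-3.7, -1.9, 13.5]
gripper_width: 0.148
finger_force: 74.9
```

Emit:
play_rows(rows=[[0, 0, -0.03, 0, 0.95], [0, 0, -0.055, 0, 0.95], [0, 0, -0.055, 0, 0.95]])

```text
time: 8.78
eef_pos: [0.5572, 0.0547, 0.0709]
orientation: [0.0, -0.623, 0.783, -0.0]
force: [-6.2, -2.4, 17.6]
gripper_width: 0.152
finger_force: 75.6
```

```bash
python3 st.py; python3 st.py; python3 st.py
```

```text
[0.5572 0.0547 0.0709] 167.02 [-6.18 -2.43 17.6 ] [-0.463  1.266 -0.038] 0.15246235195695929 75.62291264533997 -1.2464576958473799
[0.5572 0.0547 0.0709] 167.02 [-6.18 -2.43 17.6 ] [-0.463  1.266 -0.038] 0.15246235195695929 75.62291264533997 -1.2464576958473799
[0.5572 0.0547 0.0709] 167.02 [-6.18 -2.43 17.6 ] [-0.463  1.266 -0.038] 0.15246235195695929 75.62291264533997 -1.2464576958473799
```

Emit:
play_rows(rows=[[-0.01, -0.005, -0.01, 0, 0.95], [-0.01, -0.005, -0.018, 0, 0.95], [-0.01, -0.005, -0.018, 0, 0.95]])

```text
time: 9.15
eef_pos: [0.5572, 0.0546, 0.0705]
orientation: [0.001, -0.623, 0.782, -0.0]
force: [-5.6, -1.2, 18.0]
gripper_width: 0.146
finger_force: 75.8
```

Emit:
play_rows(rows=[[-0.01, 0, -0.015, 0, 0.95], [-0.01, 0, -0.015, 0, 0.95], [-0.01, 0, -0.015, 0, 0.95]])

```text
time: 9.52
eef_pos: [0.5572, 0.0546, 0.0703]
orientation: [0.001, -0.623, 0.783, -0.0]
force: [-3.7, -1.5, 19.6]
gripper_width: 0.151
finger_force: 75.9
```

Emit:
play_rows(rows=[[0, 0, 0, -0.01, 0.95], [0, 0, 0, -0.03, 0.95], [0, 0, 0, -0.03, 0.95]])

```text
time: 9.9
eef_pos: [0.5573, 0.0546, 0.0703]
orientation: [0.001, -0.611, 0.792, -0.001]
force: [-3.8, -1.1, 19.1]
gripper_width: 0.145
finger_force: 75.9
```

```bash
python3 st.py
```

```text
[0.5573 0.0546 0.0703] 165.29 [-3.76 -1.14 19.05] [-0.375  0.826  0.144] 0.1453860011001815 75.9382688999176 -1.2164325377037781
```

Emit:
play_rows(rows=[[0, 0, -0.012, -0.005, 0.95], [0, 0, -0.012, -0.01, 0.95], [0, 0, -0.012, -0.01, 0.95]])

```text
time: 10.28
eef_pos: [0.5573, 0.0546, 0.07]
orientation: [0.001, -0.607, 0.795, -0.001]
force: [-3.0, -1.1, 20.3]
gripper_width: 0.148
finger_force: 76.1
```

```bash
python3 st.py
python3 - <<'E'
from dial import *
s,im=snap('wrist'); save('w3',im)
E
```

```text
[0.5573 0.0546 0.07  ] 164.73 [-2.98 -1.06 20.27] [-0.397  0.868  0.169] 0.1478434368147136 76.11220121383667 -1.2067264682945722
```

View pics/w3.png

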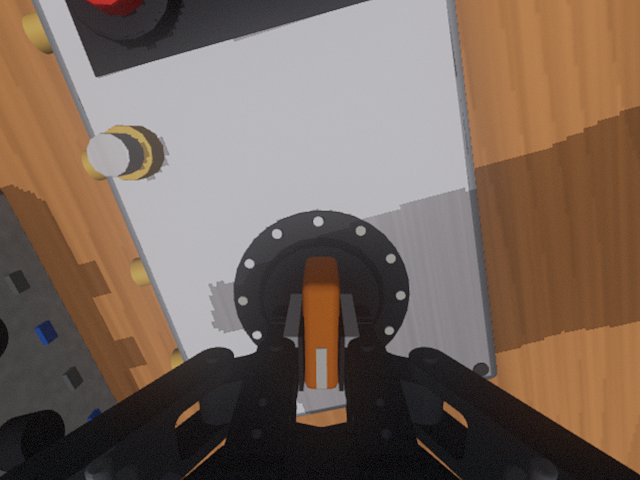

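The grip is well centred on the bar. The torque now rises only slightly, which suggests detent plus friction rather than the lock. I'll continue in small steps.

Emit:
play_rows(rows=[[0, 0, 0, -0.01, 0.95], [0, 0, 0, -0.02, 0.95], [0, 0, 0, -0.02, 0.95]])

```text
time: 10.7
eef_pos: [0.5574, 0.0546, 0.07]
orientation: [0.001, -0.599, 0.801, -0.001]
force: [-3.1, -1.7, 20.5]
gripper_width: 0.148
finger_force: 76.1
```

```bash
python3 st.py
```

```text
[0.5574 0.0546 0.07  ] 163.59 [-3.08 -1.65 20.46] [-0.38   0.819  0.23 ] 0.14824025674125912 76.10897898674011 -1.18671778503538
```

```bash
cat > bar.py <<'E'
from dial import *
def bar(im,K,z):
    h=cv2.cvtColor(im,cv2.COLOR_RGB2HSV); m=cv2.inRange(h,np.array((5,130,60)),np.array((20,255,255)))
    m[:,:260]=0; m[:,380:]=0; m[:200]=0; m[400:]=0
    k,l,st,ce=cv2.connectedComponentsWithStats(m); i=1+np.argmax(st[1:,4]); m=l==i
    v0,v1=st[i,1]+12,st[i,1]+st[i,3]-40; out=[]
    for side in(0,1):
        pts=[(np.flatnonzero(m[v])[-side],v) for v in range(v0,v1)]
        W=np.array([onz(K,*p,z)[:2] for p in pts],np.float32); vx,vy,*_=cv2.fitLine(W,cv2.DIST_HUBER,0,.01,.01).ravel(); out.append(np.degrees(np.arctan2(vy,vx))%180)
    print('bar edges',np.round(out,2),st[i])
E
python3 - <<'E'
from bar import *
s,im=snap('wrist');K=cam('wrist',s);save('w4',im)
bar(im,K,.096)
i2=cv2.cvtColor(cv2.imread('pics/w2.png'),cv2.COLOR_BGR2RGB)
s2=dict(s);s2['eef_pos']=np.array([.55578,.0545,.1697]);s2['orientation']=[0,-.622,.783,0]
K2=cam('wrist',s2);bar(i2,K2,.108)
i3=cv2.cvtColor(cv2.imread('pics/w3.png'),cv2.COLOR_BGR2RGB)
s2['eef_pos']=np.array([.5573,.0546,.07]);s2['orientation']=[.001,-.607,.795,-.001]
bar(i3,cam('wrist',s2),.096)
E
```

```text
bar edges [74.08 73.8 ] [ 302  257   38  132 4071]
bar edges [25.08 79.78] [ 260  310  120   90 9363]
bar edges [75.12 74.55] [ 302  257   38  132 4064]
```

Emit:
play_rows(rows=[[0, 0, 0, -0.01, 0.95], [0, 0, 0, -0.015, 0.95], [0, 0, 0, -0.015, 0.95]])

```text
time: 11.12
eef_pos: [0.5574, 0.0546, 0.07]
orientation: [0.001, -0.593, 0.805, -0.001]
force: [-4.0, -1.0, 20.4]
gripper_width: 0.149
finger_force: 76.1
```

```bash
python3 st.py
```

```text
[0.5574 0.0546 0.07  ] 162.74 [-4.04 -1.01 20.43] [-0.459  0.758  0.313] 0.14916438745740787 76.12734317779541 -1.1718253862602244
```

Torque is still climbing, so I'm backing off to see whether this is elastic (locked) or friction.

Emit:
play_rows(rows=[[0, 0, 0, 0.02, 0.95], [0, 0, 0, 0.035, 0.95], [0, 0, 0, 0.035, 0.95]])

```text
time: 11.5
eef_pos: [0.5573, 0.0546, 0.07]
orientation: [0.001, -0.607, 0.795, -0.001]
force: [-3.8, -0.6, 21.5]
gripper_width: 0.147
finger_force: 76.1
```

```bash
python3 st.py
python3 - <<'E'
from bar import *
s,im=snap('wrist');K=cam('wrist',s);bar(im,K,.096)
E
```

```text
[0.5573 0.0546 0.07  ] 164.75 [-3.84 -0.56 21.55] [-0.308  0.911  0.183] 0.14749462054468415 76.12224340438843 -1.2070293829993284
bar edges [76.19 75.44] [ 302  257   38  132 4070]
```

Run:
```python
from bar import *
s,im=snap('wrist');K=cam('wrist',s);save('w5',im)
h=cv2.cvtColor(im,cv2.COLOR_RGB2HSV); m=cv2.inRange(h,np.array((5,130,40)),np.array((20,255,255)))
for v in list(range(250,268,2))+list(range(376,402,3)):
    x=[u for u in np.flatnonzero(m[v]) if 290<u<350]; print(v,(min(x),max(x),len(x)) if x else None,im[v,320])
for z in(.092,.096,.100,.104,.108):
    a=onz(K,321,258,z);b=onz(K,323,388,z);print(z,np.linalg.norm(a-b),(a+b)/2)
save('w5c',cv2.resize(im[190:420,200:440],None,fx=2.5,fy=2.5,interpolation=cv2.INTER_CUBIC))
dots(im,K,np.array([.557,.0543]))
```

```text
250 None [53 49 47]
252 None [46 44 44]
254 None [47 44 44]
256 None [63 44 40]
258 (np.int64(309), np.int64(333), 25) [89 54 40]
260 (np.int64(308), np.int64(335), 28) [86 50 35]
262 (np.int64(306), np.int64(335), 30) [89 54 34]
264 (np.int64(306), np.int64(336), 31) [89 54 37]
266 (np.int64(306), np.int64(336), 31) [86 48 27]
376 (np.int64(304), np.int64(338), 24) [148 146 144]
379 (np.int64(304), np.int64(338), 24) [147 146 140]
382 (np.int64(305), np.int64(338), 23) [148 146 141]
385 (np.int64(307), np.int64(335), 18) [149 147 143]
388 (np.int64(312), np.int64(331), 8) [143 135 128]
391 None [143 137 142]
394 None [143 138 142]
397 None [143 139 142]
400 None [142 138 142]
0.092 0.05643358102950012 [0.55557269 0.05026341 0.092     ]
0.096 0.05457484045266636 [0.55495566 0.0479724  0.096     ]
0.1 0.052716099875832555 [0.55433863 0.04568139 0.1       ]
0.104 0.05085735929899882 [0.5537216  0.04339038 0.104     ]
0.108 0.048998618722165044 [0.55310458 0.04109937 0.108     ]
dots 9 centre [0.55720006 0.05453262] r [0.038  0.038  0.0379 0.038  0.038  0.038  0.038  0.038  0.038 ] phase mod30 -13.005397069312378 76.99460293068762 res [-0.  -0.  -0.   0.1  0.1  0.  -0.1 -0.   0. ]
```

View pics/w5c.png

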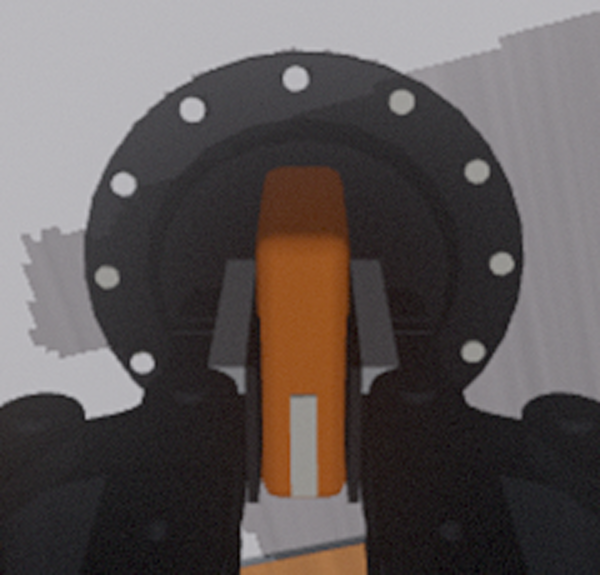

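Run:
```python
from bar import *
s=sensors.sense();K=cam('wrist',s)
for z in(.090,.094,.097,.100,.104,.108):
    a=onz(K,320.5,284,z);b=onz(K,322.5,388,z);print(z,np.linalg.norm(a-b),(a+b)/2,np.degrees(np.arctan2(*(b-a)[[1,0]])))
for z in(.058,.061,.065,.07,.074):
    a=onz(K,320.5,256.5,z); print(z,a,np.linalg.norm(a[:2]-[.557,.0544]))
print(s['eef_pos'])
```

```text
0.09 0.04699204588351001 [0.55742044 0.05638    0.09      ] 75.78065186348996
0.094 0.045469415484240376 [0.55675306 0.05392847 0.094     ] 75.78065186348998
0.097 0.04432744268478818 [0.55625252 0.05208982 0.097     ] 75.78065186348988
0.1 0.04318546988533595 [0.55575199 0.05025117 0.1       ] 75.78065186348994
0.104 0.041662839486066326 [0.55508461 0.04779963 0.104     ] 75.78065186348995
0.108 0.04014020908679669 [0.55441723 0.0453481  0.108     ] 75.78065186348996
0.058 [0.55186655 0.03399795 0.058     ] 0.021037968664636763
0.061 [0.55157623 0.03296974 0.061     ] 0.022105958037225336
0.065 [0.55118915 0.03159879 0.065     ] 0.023530002958970526
0.07 [0.55070529 0.02988511 0.07      ] 0.025310138049846675
0.074 [0.5503182  0.02851417 0.074     ] 0.026734298340553377
[0.55728605 0.05462599 0.0699992 ]
```

Emit:
play_rows(rows=[[0, 0, 0, 0.03, 0.95], [0, 0, 0, 0.04, 0.95], [0, 0, 0, 0.04, 0.95], [0, 0, 0, 0.04, 0.95]])

```text
time: 12.1
eef_pos: [0.5572, 0.0546, 0.07]
orientation: [0.001, -0.623, 0.782, -0.001]
force: [-3.6, -1.6, 20.5]
gripper_width: 0.15
finger_force: 76.1
```

```bash
python3 st.py
python3 - <<'E'
from bar import *
for i in range(3):
    s,im=snap('wrist'); K=cam('wrist',s);bar(im,K,.094);print(s['ft_torque'],s['force'])
E
```

```text
[0.5572 0.0546 0.07  ] 167.02 [-3.6  -1.63 20.47] [-0.302  1.123 -0.049] 0.149928021146196 76.09558939933777 -1.2466237500214643
bar edges [77.11 76.85] [ 302  257   39  132 4056]
[-0.3016611   1.12290945 -0.04866711] [-3.60474639 -1.62979482 20.47011923]
bar edges [77.12 76.85] [ 302  257   39  132 4057]
[-0.32071135  1.07840403  0.00348762] [-5.04229412 -2.0599846  20.8389012 ]
bar edges [77.11 76.85] [ 302  257   39  132 4064]
[-0.2297411   1.04269741 -0.04586654] [-4.34167361 -1.1742974  21.67548609]
```

Diagnostic: I'll make the same small twist with the dial raised into free play, where it is certainly locked, and compare stiffness.

Emit:
play_rows(rows=[[0, 0, 0.1, 0, 0.95], [0, 0, 0.22, 0, 0.95], [0, 0, 0.22, -0.015, 0.95], [0, 0, 0.22, -0.03, 0.95], [0, 0, 0.22, -0.03, 0.95]])

```text
time: 12.88
eef_pos: [0.557, 0.0546, 0.0754]
orientation: [0.0, -0.611, 0.792, -0.0]
force: [4.8, 0.6, 3.8]
gripper_width: 0.15
finger_force: 73.5
```

```bash
cat > tw.py <<'E'
from bar import *
F=[]
for i in range(5):
    s,im=snap('wrist');F.append(np.r_[s['force'],s['ft_torque'],s['joint_efforts'][5]])
K=cam('wrist',s);Rm=q2R(s['orientation']);print(s['time'],s['eef_pos'].round(5),np.degrees(np.arctan2(Rm[1,1],Rm[0,1])));bar(im,K,s['eef_pos'][2]+.024)
print(np.mean(F,0).round(3))
E
python3 tw.py
```

```text
13.075 [0.557   0.05453 0.07536] 165.29492574935392
bar edges [76.28 75.9 ] [ 302  257   38  132 4044]
[ 5.315 -0.363  3.136 -0.077 -1.237  0.123  0.198]
```

Emit:
play_rows(rows=[[0, 0, 0, 0.03, 0.95], [0, 0, -0.1, 0.03, 0.95], [-0.01, 0, -0.2, 0.03, 0.95], [-0.01, 0, -0.225, 0.03, 0.95], [-0.01, 0, -0.225, 0.03, 0.95]])

```text
time: 13.75
eef_pos: [0.5571, 0.0546, 0.0697]
orientation: [0.001, -0.622, 0.783, -0.001]
force: [1.1, -1.7, 21.6]
gripper_width: 0.148
finger_force: 76.3
```

```bash
python3 tw.py
```

```text
13.95 [0.55705 0.05461 0.06973] 166.98133608200393
bar edges [77.44 77.56] [ 302  257   38  132 4046]
[ 4.0100e-01 -1.2690e+00  2.1573e+01 -1.7000e-01  4.9000e-02  5.0000e-03
  1.0000e-03]
```

Emit:
play_rows(rows=[[0, 0, 0, -0.015, 0.95], [0, 0, 0, -0.03, 0.95], [0, 0, 0, -0.03, 0.95]])

```text
time: 14.38
eef_pos: [0.5572, 0.0546, 0.0698]
orientation: [0.001, -0.611, 0.792, -0.001]
force: [0.8, -0.6, 21.7]
gripper_width: 0.148
finger_force: 76.2
```

```bash
python3 tw.py
```

```text
14.575 [0.55716 0.05458 0.06978] 165.26855322653952
bar edges [75.72 75.98] [ 302  257   38  132 4070]
[ 0.922 -0.761 21.666 -0.185 -0.058  0.134  0.184]
```

Emit:
play_rows(rows=[[0, 0, 0.006, -0.01, 0.95], [0, 0, 0.006, -0.02, 0.95], [0, 0, 0.006, -0.02, 0.95]])

```text
time: 15.0
eef_pos: [0.5572, 0.0546, 0.0699]
orientation: [0.001, -0.603, 0.798, -0.001]
force: [1.3, -0.7, 20.8]
gripper_width: 0.15
finger_force: 76.1
```

```bash
python3 tw.py
```

```text
15.2 [0.5572  0.05459 0.06993] 164.126540641758
bar edges [75.11 74.99] [ 302  257   38  132 4073]
[ 1.149 -0.976 20.834 -0.202 -0.167  0.24   0.27 ]
```

Emit:
play_rows(rows=[[0, 0, 0, 0, 0.95], [0, 0, 0, 0, 0.95], [0, 0, 0, 0, 0.95], [0, 0, 0, 0, 0.95], [0, 0, 0, 0, 0.95]])

```text
time: 15.88
eef_pos: [0.5572, 0.0546, 0.07]
orientation: [0.001, -0.603, 0.798, -0.001]
force: [-0.0, -0.8, 22.4]
gripper_width: 0.146
finger_force: 76.1
```

```bash
python3 tw.py
```

```text
16.075 [0.55721 0.05456 0.06996] 164.12462818779997
bar edges [75.11 74.98] [ 301  257   39  132 4076]
[ 0.55  -0.51  21.023 -0.197 -0.157  0.244  0.239]
```

```bash
cat > ax.py <<'E'
from bar import *
def ax(im,K,zt):
    h=cv2.cvtColor(im,cv2.COLOR_RGB2HSV)
    w=((h[...,1]<40)&(h[...,2]>95)).astype(np.uint8); w[:352]=0; w[388:]=0; w[:,:308]=0; w[:,336:]=0
    vv,uu=np.nonzero(w); S=(uu.mean(),vv.mean())
    m=cv2.inRange(h,np.array((3,120,40)),np.array((20,255,255))); c=[]
    for v in range(272,290):
        x=np.flatnonzero(m[v,290:350])+290; c.append((x.min()+x.max())/2)
    F=(np.mean(c),280.5)
    P=onz(K,*S,zt)-onz(K,*F,zt); print('stripe',np.round(S,2),len(vv),'far',np.round(F,2),'imgang',round(np.degrees(np.arctan2(S[0]-F[0],S[1]-F[1])),2),'world',np.degrees(np.arctan2(P[1],P[0])).round(2))
E
python3 - <<'E'
from ax import *
s,im=snap('wrist');save('w6',im);ax(im,cam('wrist',s),.095)
for n,p in(('w3',164.73),('w4',163.59),('w5',164.75)):
    i=cv2.cvtColor(cv2.imread(f'pics/{n}.png'),cv2.COLOR_BGR2RGB); t=dict(s); a=np.radians(p+90)/2
    t['orientation']=[0,np.cos(a),np.sin(a),0]; print(n,p,end=' ');ax(i,cam('wrist',t),.095)
E
```

```text
stripe [320.81 369.07] 337 far [320.28 280.5 ] imgang 0.34 world 74.46
w3 164.73 stripe [321.  369.5] 324 far [320.67 280.5 ] imgang 0.21 world 74.96
w4 163.59 stripe [321.03 369.6 ] 326 far [320.5 280.5] imgang 0.34 world 73.93
w5 164.75 stripe [321.  369.5] 324 far [320.61 280.5 ] imgang 0.25 world 75.01
```

Emit:
play_rows(rows=[[0, 0, 0, 0.03, 0.95], [0, 0, 0, 0.05, 0.95], [0, 0, 0, 0.05, 0.95]])

```text
time: 16.55
eef_pos: [0.5571, 0.0546, 0.0699]
orientation: [0.001, -0.623, 0.783, -0.001]
force: [1.0, -0.8, 20.6]
gripper_width: 0.145
finger_force: 76.2
```

```bash
python3 tw.py
python3 - <<'E'
from ax import *
s,im=snap('wrist');save('w7',im);ax(im,cam('wrist',s),.095)
E
```

```text
16.75 [0.55708 0.05458 0.06991] 166.98062300136698
bar edges [77.18 77.56] [ 302  257   38  132 4042]
[ 5.5800e-01 -9.8300e-01  2.1122e+01 -1.4500e-01  2.9000e-02 -1.6000e-02
 -6.4000e-02]
stripe [320.5 369.5] 360 far [320.53 280.5 ] imgang -0.02 world 77.0
```

Emit:
play_rows(rows=[[0, 0, -0.01, 0, 0.95], [0, 0, -0.01, 0, 0.95], [0, 0, -0.01, -0.02, 0.95], [0, 0, -0.01, -0.03, 0.95], [0, 0, -0.01, -0.03, 0.95]])

```text
time: 17.48
eef_pos: [0.5572, 0.0546, 0.0697]
orientation: [0.001, -0.611, 0.792, -0.001]
force: [1.2, -1.0, 22.7]
gripper_width: 0.147
finger_force: 76.3
```

```bash
cat >> tw.py <<'E'
from ax import ax
ax(im,K,s['eef_pos'][2]+.025)
E
python3 tw.py
```

```text
17.675 [0.55714 0.0546  0.06967] 165.26874302268521
bar edges [75.72 75.94] [ 302  257   38  132 4078]
[ 0.679 -0.872 22.105 -0.201 -0.046  0.165  0.171]
stripe [320.67 369.11] 347 far [320.47 280.5 ] imgang 0.13 world 75.41
```

Emit:
play_rows(rows=[[0, 0, 0.022, 0, 0.95], [0, 0, 0.022, -0.02, 0.95], [0, 0, 0.022, -0.04, 0.95], [0, 0, 0.022, -0.04, 0.95]])

```text
time: 18.23
eef_pos: [0.5572, 0.0546, 0.0703]
orientation: [0.001, -0.595, 0.804, -0.001]
force: [0.6, -1.6, 19.8]
gripper_width: 0.144
finger_force: 76.0
```

```bash
python3 tw.py
```

```text
18.425 [0.55723 0.05458 0.07025] 162.98541992591387
bar edges [74.03 73.84] [ 301  257   39  132 4073]
[ 1.21  -1.039 19.767 -0.238 -0.324  0.347  0.395]
stripe [320.89 369.19] 331 far [320.11 280.5 ] imgang 0.51 world 73.46
```

Emit:
play_rows(rows=[[0, 0, 0, -0.01, 0.95], [0, 0, 0, -0.02, 0.95], [0, 0, 0, -0.02, 0.95]])

```text
time: 18.85
eef_pos: [0.5573, 0.0546, 0.0703]
orientation: [0.001, -0.587, 0.81, -0.001]
force: [1.5, -0.7, 19.9]
gripper_width: 0.15
finger_force: 76.0
```

```bash
python3 tw.py
```

```text
19.05 [0.55727 0.05456 0.07028] 161.8455187840664
bar edges [72.89 72.74] [ 301  257   39  132 4079]
[ 1.654 -1.139 19.973 -0.276 -0.383  0.415  0.46 ]
stripe [320.94 369.3 ] 328 far [319.94 280.5 ] imgang 0.64 world 72.44
```

Torque against angle fits a sine detent (A·sin 12θ) with consistent amplitude, and the slope is softening. That points to the detent rather than a hard lock, so I'll continue.

Emit:
play_rows(rows=[[0, 0, 0, -0.015, 0.95], [0, 0, 0, -0.03, 0.95], [0, 0, 0, -0.03, 0.95]])

```text
time: 19.48
eef_pos: [0.5573, 0.0546, 0.0703]
orientation: [0.001, -0.574, 0.819, -0.001]
force: [1.7, -1.3, 19.5]
gripper_width: 0.151
finger_force: 76.1
```

```bash
python3 tw.py
```

```text
19.675 [0.5573  0.05456 0.07027] 160.13233978287195
bar edges [71.29 70.98] [ 301  257   38  132 4043]
[ 1.688 -1.297 19.786 -0.291 -0.464  0.578  0.606]
stripe [321.23 369.89] 340 far [319.75 280.5 ] imgang 0.95 world 71.0
```

Run:
```python
from h import *
s,im=snap('scene'); s,w=snap('wrist'); save('w8',w)
a=cv2.resize(im[180:340,210:370],(400,400),interpolation=cv2.INTER_CUBIC); b=cv2.resize(w[180:420,200:440],(400,400),interpolation=cv2.INTER_CUBIC)
save('sc8',np.hstack([a,b]))
```

```text
(no output)
```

View pics/sc8.png

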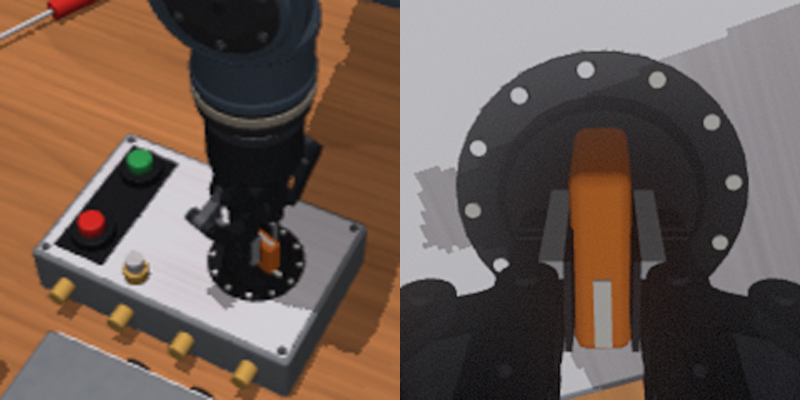

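Emit:
play_rows(rows=[[0, 0, 0, -0.02, 0.95], [0, 0, 0, -0.04, 0.95], [0, 0, 0, -0.04, 0.95]])

```text
time: 20.2
eef_pos: [0.5573, 0.0546, 0.0703]
orientation: [0.001, -0.558, 0.83, -0.001]
force: [2.5, -1.4, 18.9]
gripper_width: 0.148
finger_force: 75.9
```

```bash
python3 tw.py
```

```text
20.4 [0.55727 0.05456 0.07025] 157.8108503098761
bar edges [68.12 68.39] [ 302  257   38  132 4054]
[ 1.782 -1.183 19.574 -0.228 -0.376  0.029  0.095]
stripe [320.5 369.5] 360 far [320.5 280.5] imgang 0.0 world 67.84
```

The torque fell to about 0.03 N·m and the bar followed the tool, so the dial is now turning freely. Continuing carefully toward four clicks (tool angle 47°).

Emit:
play_rows(rows=[[0, 0, 0, -0.04, 0.95], [0, 0, 0, -0.08, 0.95], [0, 0, 0, -0.12, 0.95], [0, 0, 0, -0.12, 0.95]])

```text
time: 20.95
eef_pos: [0.5574, 0.0545, 0.0703]
orientation: [0.001, -0.507, 0.862, -0.001]
force: [3.1, -1.3, 19.6]
gripper_width: 0.15
finger_force: 75.9
```

```bash
python3 tw.py
```

```text
21.15 [0.5574 0.0545 0.0703] 150.93371489200752
bar edges [61.92 61.51] [ 302  257   38  132 4074]
[ 2.4920e+00 -1.1310e+00  1.9847e+01 -2.9800e-01 -4.9600e-01 -1.9000e-02
  1.2700e-01]
stripe [320.14 369.28] 331 far [320.53 280.5 ] imgang -0.25 world 60.73
```

Emit:
play_rows(rows=[[-0.008, 0, 0, -0.08, 0.95], [-0.008, 0, 0, -0.16, 0.95], [-0.008, 0, 0, -0.24, 0.95], [-0.008, 0, 0, -0.3, 0.95], [-0.008, 0, 0, -0.3, 0.95]])

```text
time: 21.82
eef_pos: [0.5577, 0.0543, 0.0705]
orientation: [0.002, -0.372, 0.928, -0.001]
force: [4.2, -3.5, 18.9]
gripper_width: 0.145
finger_force: 75.9
```

```bash
python3 tw.py
```

```text
22.025 [0.55767 0.05432 0.07047] 133.7471228613528
bar edges [44.78 44.63] [ 301  257   38  132 4048]
[ 4.62  -3.074 18.972 -0.667 -1.14   0.175  0.396]
stripe [320.19 369.94] 335 far [319.89 280.5 ] imgang 0.2 world 43.93
```

Emit:
play_rows(rows=[[0.015, -0.012, -0.018, 0, 0.95], [0.015, -0.012, -0.018, 0, 0.95], [0.015, -0.012, -0.018, 0, 0.95]])

```text
time: 22.45
eef_pos: [0.5577, 0.0542, 0.0699]
orientation: [0.002, -0.373, 0.928, -0.0]
force: [2.9, -1.3, 21.6]
gripper_width: 0.148
finger_force: 76.3
```

```bash
python3 tw.py
```

```text
22.65 [0.55774 0.05423 0.06991] 133.75595755447353
bar edges [44.64 44.62] [ 301  257   39  132 4070]
[ 2.48  -1.141 21.092 -0.178 -0.564  0.206  0.203]
stripe [320.6  369.38] 356 far [320.22 280.5 ] imgang 0.25 world 44.0
```

Emit:
play_rows(rows=[[0.005, 0, 0, -0.06, 0.95], [0.005, 0, 0, -0.12, 0.95], [0.005, 0, 0, -0.18, 0.95], [0.005, 0, 0, -0.24, 0.95], [0.005, 0, 0, -0.24, 0.95]])

```text
time: 23.32
eef_pos: [0.558, 0.0541, 0.0699]
orientation: [0.002, -0.258, 0.966, -0.0]
force: [2.5, -1.6, 21.2]
gripper_width: 0.149
finger_force: 76.1
```

```bash
python3 tw.py
```

```text
23.525 [0.55793 0.05404 0.06993] 119.98773741620812
bar edges [30.97 30.11] [ 302  257   38  132 4079]
[ 2.6110e+00 -1.8620e+00  2.1216e+01 -4.7900e-01 -5.0200e-01 -2.1000e-02
  1.9000e-01]
stripe [320.12 369.32] 330 far [320.42 280.5 ] imgang -0.19 world 29.84
```

Emit:
play_rows(rows=[[0.005, -0.01, 0.006, -0.09, 0.95], [0.01, -0.01, 0.006, -0.18, 0.95], [0.01, -0.01, 0.006, -0.27, 0.95], [0.01, -0.01, 0.006, -0.36, 0.95], [0.01, -0.01, 0.006, -0.44, 0.95]])

```text
time: 24.2
eef_pos: [0.5581, 0.0535, 0.07]
orientation: [0.002, -0.04, 0.999, -0.0]
force: [2.9, -4.1, 20.3]
gripper_width: 0.148
finger_force: 76.0
```

```bash
python3 tw.py
```

```text
24.4 [0.55813 0.05351 0.07003] 94.76394635729129
bar edges [5.8  4.78] [ 301  257   39  132 4078]
[ 2.329 -3.379 20.742 -0.899 -0.531  0.033 -0.106]
stripe [320.28 369.08] 341 far [320.39 280.5 ] imgang -0.07 world 4.72
```

Emit:
play_rows(rows=[[0, -0.015, 0, -0.1, 0.95], [0, -0.015, 0, -0.2, 0.95], [0, -0.015, 0, -0.3, 0.95], [0, -0.015, 0, -0.4, 0.95], [0, -0.015, 0, -0.4, 0.95]])

```text
time: 25.08
eef_pos: [0.5581, 0.053, 0.07]
orientation: [0.002, 0.158, 0.987, -0.0]
force: [1.2, -4.1, 20.6]
gripper_width: 0.152
finger_force: 76.1
```

```bash
python3 tw.py
```

```text
25.275 [0.55815 0.05299 0.07005] 71.86550391237887
bar edges [163.12 162.7 ] [ 301  257   39  132 4080]
[ 1.963 -4.453 20.843 -0.956 -0.666  0.337  0.63 ]
stripe [320.55 369.36] 356 far [319.83 280.5 ] imgang 0.46 world -17.71
```

Emit:
play_rows(rows=[[0, -0.02, 0, -0.1, 0.95], [0, -0.02, 0, -0.2, 0.95], [0, -0.02, 0, -0.3, 0.95], [0, -0.02, 0, -0.38, 0.95], [0, -0.02, 0, -0.435, 0.95]])

```text
time: 25.95
eef_pos: [0.5579, 0.0525, 0.0699]
orientation: [0.001, 0.368, 0.93, 0.0]
force: [1.1, -4.5, 21.2]
gripper_width: 0.146
finger_force: 76.1
```

```bash
python3 tw.py
```

```text
26.15 [0.55786 0.05245 0.06993] 46.91741567561001
bar edges [137.9  136.75] [ 302  257   39  132 4078]
[ 1.1570e+00 -4.1500e+00  2.1082e+01 -7.6700e-01 -1.8800e-01 -1.2000e-02
 -1.3000e-02]
stripe [320.54 369.55] 361 far [320.61 280.5 ] imgang -0.05 world -43.09
```

The dial has turned 120.1° with no residual torque. Now I'll raise it to let it spring up.

Emit:
play_rows(rows=[[0, 0, 0.1, 0, 0.95], [0, 0, 0.2, 0, 0.95], [0, 0, 0.3, 0, 0.95], [0, 0, 0.39, 0, 0.95], [0, 0, 0.39, 0, 0.95]])

```text
time: 26.82
eef_pos: [0.5576, 0.0525, 0.0807]
orientation: [0.001, 0.367, 0.93, 0.0]
force: [6.9, -3.1, 2.5]
gripper_width: 0.148
finger_force: 73.4
```

```bash
python3 st.py
```

```text
[0.5576 0.0525 0.0807] 46.93 [ 6.92 -3.1   2.5 ] [-6.24e-01 -1.66e+00  1.00e-03] 0.14801518416267298 73.41826915740967 0.8459353650114403
```

Nearly up. I'll ease the grip, then open gently while rising a little.

Emit:
play_rows(rows=[[0.01, 0, 0.05, 0, 0.95], [0.01, 0, 0.05, 0, 0.95], [0.01, 0, 0.05, 0, 0.8], [0.01, 0, 0.05, 0, 0.6], [0.01, 0, 0.05, 0, 0.4]], newtons=20)

```text
time: 27.45
eef_pos: [0.5567, 0.0528, 0.0816]
orientation: [-0.0, 0.367, 0.93, -0.0]
force: [0.4, -0.5, -0.2]
gripper_width: 0.59
finger_force: 0.0
```

Emit:
play_rows(rows=[[0, 0, 0, 0, 0.2], [0, 0, 0, 0, 0], [0, 0, 0.5, 0, 0], [0, 0, 1.5, 0, 0], [0, 0, 2.5, 0, 0]])

```text
time: 28.08
eef_pos: [0.5572, 0.0528, 0.1589]
orientation: [0.0, 0.367, 0.93, 0.0]
force: [-0.4, 0.2, 0.6]
gripper_width: 1.002
finger_force: 0.0
```

Emit:
play_rows(rows=[[0, 0, 0.5, 0, 0], [0, 0, 0.5, 0, 0]])

```text
time: 28.32
eef_pos: [0.5578, 0.0528, 0.1729]
orientation: [0.001, 0.367, 0.93, 0.0]
force: [0.4, -0.1, 0.1]
gripper_width: 1.006
finger_force: 0.0
```

```bash
python3 look.py w9
python3 - <<'E'
from h import *
im=cv2.cvtColor(cv2.imread('pics/w9.png'),cv2.COLOR_BGR2RGB); s=sensors.sense(); K=cam('wrist',s)
print(proj(K,[.557,.0543,.108]),proj(K,[.557,.0543,.0575]))
m=blobs(im,(250,390,150,330))
print(m['orange'])
E
```

```text
tcp [0.55776029 0.05281716 0.17287816] psi 46.98086730089964 q6 0.8452285352376233 [ 0.3828147  -0.10441979  0.0544795 ]
orange [201.9850236   46.04997558] [   72     0   259   129 12286] ((128.0, 258.0), 90.0) [0.42879449 0.08932922 0.108     ]
green [146.58754209 323.67340067] [132 311  30  26 594] ((29.698484420776367, 24.041629791259766), 45.0) [ 0.51364492 -0.0863299   0.075     ]
red [222.41 390.6 ] [210 379  27  23 400] ((27.280029296875, 18.782970428466797), 26.56505012512207) [ 0.59440642 -0.08977136  0.075     ]
(np.float64(321.67705359520704), np.float64(260.3103966986091)) (np.float64(321.46265684318905), np.float64(237.20604003425177))
(array([320.43146274, 250.83624655]), array([ 310,  224,   22,   68, 1087], dtype=int32), ((320.5, 257.5), (67.0, 21.0), 90.0))
```

View pics/w9.png

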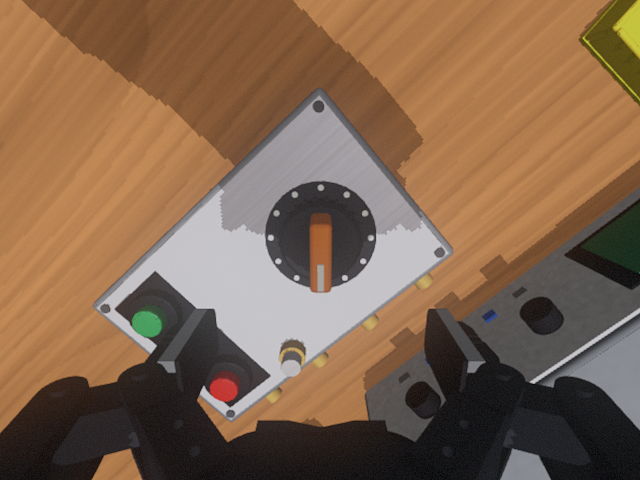

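The dial is up and let go. Its white end is at 120° clockwise, with the bar centred on a dot, and the adapter stands undisturbed. Green is at about (0.513,-0.086). I'll move over it with the fingers shut.

Emit:
play_rows(rows=[[-0.5, -1.6, 0, 0, 0.5], [-1, -3.2, 0, 0, 1], [-1.5, -4.62, 0, 0, 1], [-1.5, -4.62, 0, 0, 1], [-1.5, -4.62, 0, 0, 1]])

```text
time: 29.0
eef_pos: [0.5118, -0.0856, 0.1711]
orientation: [-0.001, 0.367, 0.93, -0.0]
force: [-0.9, -0.1, 0.4]
gripper_width: 0.001
finger_force: 0.0
```

Emit:
play_rows(rows=[[0, 0, -1, 0, 1], [0, 0, -2, 0, 1], [0, 0, -2.5, 0, 1], [0, 0, -2.5, 0, 1]])

```text
time: 29.5
eef_pos: [0.5117, -0.0851, 0.0962]
orientation: [-0.001, 0.366, 0.931, -0.0]
force: [-0.6, 0.7, 0.5]
gripper_width: -0.002
finger_force: 0.0
```

```bash
python3 look.py w10
```

```text
tcp [ 0.5117124  -0.08514699  0.09620926] psi 47.0335617126915 q6 0.5849728923917671 [-0.63586014  0.72882671  0.46150998]
orange [241.29171918  64.97605243] [  103     0   279   212 15868] ((239.0619659423828, 216.8203887939453), 54.842926025390625) [ 0.42203024 -0.0374539   0.108     ]
green [323.49940263 286.56989247] [300 270  45  36 837] ((44.06772994995117, 34.414527893066406), 1.6365771293640137) [ 0.51088658 -0.08197673  0.075     ]
red [426.01754386 404.63157895] [423 400   9  10  57] ((9.192388534545898, 7.77817440032959), 45.0) [ 0.60316092 -0.08885012  0.075     ]
```

Emit:
play_rows(rows=[[0.03, 0, -0.25, 0, 1], [0.03, 0, -0.5, 0, 1], [0.03, 0, -0.5, 0, 1]])

```text
time: 29.92
eef_pos: [0.5127, -0.0858, 0.0815]
orientation: [-0.0, 0.367, 0.93, -0.0]
force: [-0.1, -0.4, 0.7]
gripper_width: 0.004
finger_force: 0.0
```

Emit:
play_rows(rows=[[0, 0, -0.1, 0, 1], [0, 0, -0.2, 0, 1], [0, 0, -0.2, 0, 1]])

```text
time: 30.3
eef_pos: [0.5132, -0.0859, 0.0759]
orientation: [0.0, 0.367, 0.93, 0.0]
force: [0.3, -0.5, 2.2]
gripper_width: -0.0
finger_force: 1.0
```

Emit:
play_rows(rows=[[0, 0, -0.05, 0, 1], [0, 0, -0.1, 0, 1], [0, 0, -0.1, 0, 1]])

```text
time: 30.68
eef_pos: [0.5131, -0.0859, 0.073]
orientation: [0.0, 0.367, 0.93, -0.0]
force: [-0.2, -0.0, 4.7]
gripper_width: 0.003
finger_force: 1.8
```

Emit:
play_rows(rows=[[0, 0, -0.05, 0, 1], [0, 0, -0.08, 0, 1], [0, 0, -0.08, 0, 1], [0, 0, -0.08, 0, 1]])

```text
time: 31.18
eef_pos: [0.5132, -0.0859, 0.0709]
orientation: [0.0, 0.367, 0.93, 0.0]
force: [-1.4, 0.8, 11.5]
gripper_width: 0.003
finger_force: 5.5
```

The force reached 11.5 N, a clear bottom-out past the 5 N needed, so the button is fully down. I'll lift off and check that it springs back.

Emit:
play_rows(rows=[[0, 0, 0.3, 0, 1], [0, 0, 1, 0, 1], [0, 0, 2.5, 0, 1], [0, 0, 3.5, 0, 1], [0, 0, 3.5, 0, 1]])

```text
time: 31.8
eef_pos: [0.5141, -0.086, 0.1777]
orientation: [0.002, 0.367, 0.93, 0.0]
force: [-0.8, -0.7, -0.5]
gripper_width: -0.003
finger_force: 0.0
```

Emit:
play_rows(rows=[[0, 0, 0, 0, 1], [0, 0, 0, 0, 1], [0, 0, 0, 0, 1]])

```text
time: 32.17
eef_pos: [0.5127, -0.0858, 0.1748]
orientation: [-0.001, 0.367, 0.93, -0.0]
force: [0.4, 0.3, -0.4]
gripper_width: 0.0
finger_force: 0.0
```

```bash
python3 st.py; python3 look.py w11 | grep -v orange
python3 - <<'E'
from h import *
for n,w in(('top',(282,362,198,250)),('scene',(225,356,236,330))):
    s,im=snap(n); K=cam(n,s)
    for k,(c,st,r) in blobs(im,w).items():
        if k!='orange': print(n,k,c,st[4],onz(K,*c,.075))
print(workorder.job_done())
E
```

```text
[ 0.5127 -0.0858  0.1748] 46.98 [ 0.4   0.35 -0.42] [0.027 0.006 0.075] 0.0004651832513230297 0.0 0.5850193199386817
tcp [ 0.51266008 -0.08579358  0.17484927] psi 46.979870832904815 q6 0.5850193199386817 [ 0.40252983  0.34928856 -0.42339107]
green [322.27980922 245.23847377] [307 231  31  29 629] ((30.0, 28.0), 0.0) [ 0.51398599 -0.08501861  0.075     ]
red [388.53960396 326.39108911] [377 316  27  18 202] ((27.037696838378906, 14.407632827758789), 10.784297943115234) [ 0.59671857 -0.09231815  0.075     ]
scene green [265.43478261 243.60869565] 69 [ 0.51329709 -0.08593459  0.075     ]
scene red [245.8961039  267.84415584] 77 [ 0.59186332 -0.08891279  0.075     ]
the job is handed in; nothing more can be done
None
```

Job handed in: the dial is four clicks clockwise (120°) and back up, and green was pressed fully and released. The run may still be judged failed, because the first click took about 0.6 N·m at 20 N push, above the 0.3–0.4 N·m limit for a locked dial, and I never confirmed the lock had freed.

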